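# Four clicks on the tube roller's timer

### The job

Set the tube roller for four more minutes: with a fingertip, push the upright post of its timer dial clockwise (seen from above) exactly four clicks on from where it stands now, and then press the wide round start key all the way down and let it come up again. Do not press start before the dial is set, do not press the narrow stop key, and leave the cup, pen, jar, rack and box where they are.

Things in the scene. Friction and masses are not known exactly. Their poses are not given: they have to be found in the camera images.
- dial (a joint): Timer dial, vertical hinge, rad, grows clockwise from above. It clicks: it rests only at multiples of 0.5236 (30 degrees), 0 to 3.665 (eight places, end stops just beyond), and starts at one of the first four. To leave a place takes about 3 N at the post, square to its radius (slanting, up to 10 N); past half-way (15 degrees), if free to move, it snaps on to the next place, ahead of the finger, and stays.
- dial_axis (a point): Centre of the dial's flat top face, on the axis, about 91 mm above the table. The dial is a black disc of 80 mm diameter, 12 mm thick, on the deck of the mixer, left as seen from the robot. Its top is bare except for a flat black hub cap 3 mm high and 24 mm wide, and the post. z up; x and y turn with the dial.
- dial_post (a point): Centre of the top end of the dial's finger post: an upright aluminium round pin of 12 mm diameter, standing 26 mm above the disc, 32 mm from the dial's axis. It turns with the dial; 30 degrees for each click.
- start_key (a joint): Start key travel, m: 0 up, 0.006 fully down; a spring lifts it. Fully down takes 5 N.
- start_key_top (a point): Centre of the top face of the start key: the wide round aluminium key (36 mm diameter) in a black housing, on the deck 135 mm to the right of the dial. Pressed straight down.
- stop_key (a joint): Stop key travel, m: 0 up, 0.005 fully down. Not to be pressed.
- stop_key_top (a point): Centre of the top face of the stop key: the narrow round aluminium key (18 mm diameter), 80 mm to the right of the start key.
- mixer: Tube roller, fixed, white; origin on the table under the middle of its control deck. The deck is 130 mm (x) by 340 mm (y), its top 75 mm above the table; behind it (+x) lies a bed of black rollers with red-capped tubes, no higher than 85 mm, 200 mm deep. -x is its front, towards the robot; +y its left as seen from the robot.
- cup: Capped clear cup, 32 mm wide, 32 mm high, loose on the deck between dial and start key, towards the rollers; origin at its underside. To be left alone.
- pen: Black marker pen, 140 mm long, 13 mm thick, lying loose on the table in front of the mixer; origin mid-length at its underside. To be left alone.
- jar: Capped white jar, 52 mm wide, 60 mm high, loose on the table at the left of the mixer; origin at its underside. To be left alone.
- rack: White tube rack with red-capped tubes, 70 by 110 mm, 110 mm high, loose on the table at the right of the mixer; origin at its underside. To be left alone.
- label_box: Small cardboard box, 50 by 70 mm, 28 mm high, loose on the table in front of the mixer; origin at its underside. To be left alone.

How it is judged (in metres and radians):
On the way, in this order (a step that is already met when the one before it is completed fails the run):
1. the dial stands four clicks clockwise of its start, at rest (distance of dial_post from where it was at the start of the episode between 0.052 and 0.0583 m and velocity of joint dial between -0.1 and 0.1 rad/s), for 0.3 s.
2. the start key is pressed down, the dial still at four clicks (distance of dial_post from where it was at the start of the episode between 0.052 and 0.0583 m and value of joint start_key above 0.0048 m), for 0.05 s.
At the end, for the whole second after the job is handed in: The dial rests four clicks clockwise of where it started (post 52 to 58.3 mm, straight line, from its start; four clicks are 55.4 mm, three 45.3, five 61.8), the start key was pressed at least 4.8 of its 6 mm after that and is up again (under 1.5 mm), the stop key is up (all of step 1 and value of joint each of start_key, stop_key below 0.0015 m); the robot touches nothing.
It fails at once if start is pressed (over 3 mm) while the dial is not four clicks on (value of joint start_key above 0.003 m and not (distance of dial_post from where it was at the start of the episode between 0.052 and 0.0583 m)).
It fails at once if the stop key is pressed (over 2.5 mm) (value of joint stop_key above 0.0025 m).
It fails at once if the cup, pen, jar, rack or cardboard box is moved or lifted by more than 15 mm (distance of any of cup, pen, jar, rack, label_box from where it was at the start of the episode above 0.015 m).
It also fails if it takes over 59 s, if anything falls off the work surface, if the arm or the gripper's body presses on something with over 40 N, if the wrist force passes 120 N, or if a joint passes its speed limit or range.

### The arm

A 6-joint arm with a two-finger parallel gripper is mounted at the origin on the work surface. World frame = base frame: x ahead of the robot, y to its left, z up, the work surface at z = 0. Lengths are in mm, angles in rad, forces in N, time in s.
With the tool pointing down it reaches from about 350 to 975 mm from the base axis. Payload 7.1 kg.
Tool frame: the origin (TCP) lies on the front face of the gripper's body, between the roots of the fingers; the fingertips stand 80 mm ahead of it and the grasp point (between the pads) lies 61 mm ahead of it (env.tips_ahead is the distance from the TCP to the fingertips, in mm); z points along the fingers, y is the line along which they close (so a half turn about z gives the same grasp; the last joint's range is limited). The gripper opens to 88 mm and grips with 3 to 60 N. Pads are 20 mm wide; open, the fingers measure 115 mm over their backs; the gripper's body (75 mm by 178 mm) begins 61 mm behind the grasp point.
Start: joints at [1.129, 0.423, 1.63, -0, 1.089, -0.019], TCP at [256.415, 569.962, 302.675] pointing down, gripper open.
Joint ranges: [-3, 3], [-0.9, 2.11], [0.09, 2.58], [-1.31, 4.45], [0.11, 2.69], [-2.54, 2.54]. Speed limits (rad/s): [2.39, 2.39, 3.01, 3.14, 3.14, 3.14].

### API

Orientations are given as a unit quaternion [x, y, z, w].
In Python, from station import env, set_gripper, viewer, workorder gives the robot as it stands. Calls block until the motion is done:
- env.reach(position, orientation): joint-space move of the TCP to a pose.
- env.move_l(position, rot=None, rate=150, f_stop=None): straight line of the TCP; rot=None keeps the orientation; rate is the mean speed in mm/s. With f_stop (N) it stops when the force on the tool has changed by that much, and returns True; else False.
- env.move_joints(angles): joint-space move.
- set_gripper(opening): finger opening in mm; the grip force is fixed at half the most; returns when the fingers have stopped.
- env.hold(seconds).
- env.ik(position, orientation): joint angles nearest the present ones, or None.
- env.read_state(): the state.
- viewer.camera(name): name is "scene" or "top" or "wrist"; returns the picture (420x560x3 uint8, blue, green, red); there is no depth.
- viewer.camera_params(name): a dict with "fx", "fy", "cx", "cy" (pixels), "dist" ([k1, k2, p1, p2, k3] as OpenCV has them; the pictures are not rectified), "pose" (4x4, takes a point from camera to world coordinates); the wrist camera has in their place "tool_from_camera" (4x4, takes a point from camera to tool coordinates, whose origin is the TCP and whose axes are the flange's). Camera axes: x right, y up, looking along -z (the intrinsics and any distortion apply to the point x, -y, -z); pixel columns grow to the right and rows downward; lengths in mm; the calibration is good to about 2 mm. A picture is of the moment at which its call begins: read the wrist's pose just before it. camera_params takes no time and is no camera call.
A pose or a line that the arm cannot do raises env.IKError and nothing moves.
- workorder.sign_off(): hands the job in; it is judged then, once.
The state is a dict: "time_s": time; "qpos": joint angles; "dq": joint speeds; "tau": joint torques, N m; "tool_pos": TCP position; "orientation": TCP orientation; "force": force on the tool from outside, world axes, zero at the start; "wrist_torque": the same for the moment, N m; "width": finger opening in mm; "grip_force": force on a finger pad.
Only numpy, scipy, OpenCV 4.12 (cv2) and the standard library are available. Lean on these libraries where they do the work, as an engineer would, in place of code of your own. Each camera call takes 0.05 s, during which the arm holds its last target. There are 200 camera calls.

## Working session

There is one attempt and no reset: what is moved stays moved. The work goes in short steps, each a Python script; the robot and the scene stay as the last script left them, time stands still between calls to the robot, and variables do not carry over. Pictures are saved under pics/ and viewed, at most 10 in all, crops included, and the job is handed in when it is done.

```bash
mkdir -p pics; cat > h.py <<'E'
import numpy as np, cv2
from station import env,set_gripper,viewer,workorder
from scipy.spatial.transform import Rotation as R
def cam(name):
    p=viewer.camera_params(name)
    if name=='wrist':
        s=env.read_state(); T=np.eye(4); T[:3,:3]=R.from_quat(s['orientation']).as_matrix(); T[:3,3]=s['tool_pos']
        P=T@np.array(p['tool_from_camera'])
    else: P=np.array(p['pose'])
    return p,P
def ray(p,P,uv,z):
    K=np.array([[p['fx'],0,p['cx']],[0,p['fy'],p['cy']],[0,0,1.]])
    q=cv2.undistortPoints(np.array([[uv]],float),K,np.array(p['dist'],float))[0,0]
    d=P[:3,:3]@np.array([q[0],-q[1],-1]); o=P[:3,3]
    return o+d*(z-o[2])/d[2]
E
python3 - <<'E'
from h import *
for n in('top','scene'):
    cv2.imwrite(f'pics/{n}.png',viewer.camera(n)); p,P=cam(n); print(n,p,P[:3,3])
s=env.read_state();print(s['orientation'],s['time_s'],s['width'])
E
```

```text
top {'fx': 474.02503806494957, 'fy': 474.02503806494957, 'cx': 279.16089716351877, 'cy': 206.82973306985625, 'dist': array([0.01693145, 0.        , 0.        , 0.        , 0.        ]), 'pose': array([[-3.87745054e-03,  9.95428542e-01, -9.54305121e-02,
         4.85851704e+02],
       [-9.99921141e-01, -4.99939360e-03, -1.15203648e-02,
         2.79141889e+01],
       [-1.19447946e-02,  9.53783169e-02,  9.95369428e-01,
         1.20433205e+03],
       [ 0.00000000e+00,  0.00000000e+00,  0.00000000e+00,
         1.00000000e+00]])} [ 485.85170391   27.9141889  1204.33204839]
scene {'fx': 424.26470693598867, 'fy': 424.26470693598867, 'cx': 274.7922862798749, 'cy': 215.90673889849677, 'dist': array([-0.03123281,  0.        ,  0.        ,  0.        ,  0.        ]), 'pose': array([[-4.90871935e-01, -4.90993439e-01,  7.19701456e-01,
         1.18457413e+03],
       [ 8.71213282e-01, -2.71254045e-01,  4.09156034e-01,
         3.75046437e+02],
       [-5.67099640e-03,  8.27856682e-01,  5.60911004e-01,
         5.43824713e+02],
       [ 0.00000000e+00,  0.00000000e+00,  0.00000000e+00,
         1.00000000e+00]])} [1184.57413029  375.04643671  543.824713  ]
[ 2.09810500e-01  9.77741832e-01 -6.63814168e-04 -1.53034162e-04] 0.1 87.76488543425515
```

View pics/top.png

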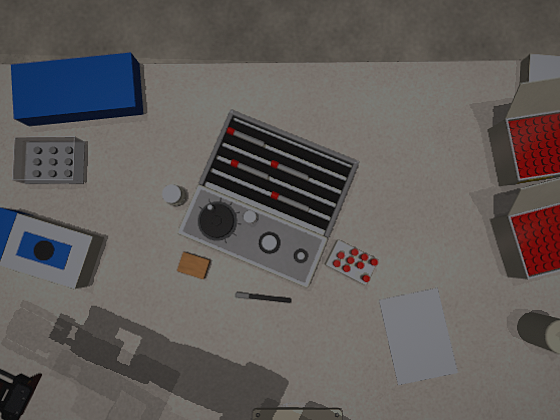

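View pics/scene.png

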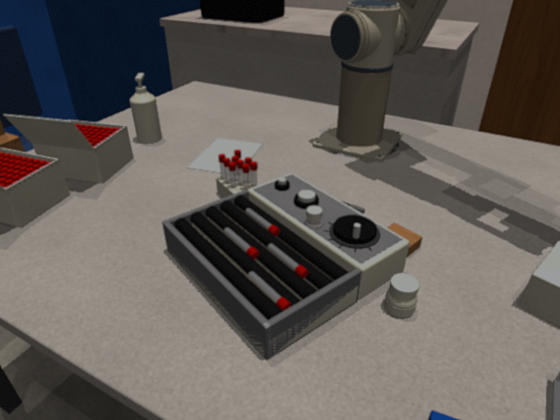

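```bash
python3 - <<'E'
from h import *
p,P=cam('top')
for n,uv,z in(('dial',(216,221),91),('post',(210,208),117),('cup',(250,216),107),('start',(269,243),95),('stop',(301,256),95)): print(n,ray(p,P,uv,z).round(1))
d=ray(p,P,(216,221),91);s=ray(p,P,(269,243),95)
c=(d+s)/2
q=env.read_state()['orientation']
print(viewer.camera_params('wrist'))
env.reach([c[0],c[1],330],q)
im=viewer.camera('wrist');cv2.imwrite('pics/w1.png',im);print(env.read_state()['qpos'],env.read_state()['time_s'])
E
```

```text
dial [559.8 189.7  91. ]
post [588.2 200.1 117. ]
cup [570.  108.4 107. ]
start [507.5  64.8  95. ]
stop [477.   -9.6  95. ]
{'fx': 367.1916625266916, 'fy': 367.1916625266916, 'cx': 274.5680683988395, 'cy': 210.19437559081211, 'dist': array([-0.08698014,  0.        ,  0.        ,  0.        ,  0.        ]), 'tool_from_camera': array([[ 1.35100517e-05,  9.58202232e-01,  2.86091737e-01,
         7.88459955e+01],
       [ 9.99999992e-01,  2.27167811e-05, -1.23307728e-04,
        -1.79827736e-01],
       [-1.24652824e-04,  2.86091736e-01, -9.58202224e-01,
        -8.23457547e+01],
       [ 0.00000000e+00,  0.00000000e+00,  0.00000000e+00,
         1.00000000e+00]])}
[ 2.14456618e-01  2.79758973e-01  1.77455217e+00 -1.06031111e-03
  1.08819122e+00 -9.34357173e-01] 2.0417
```

View pics/w1.png

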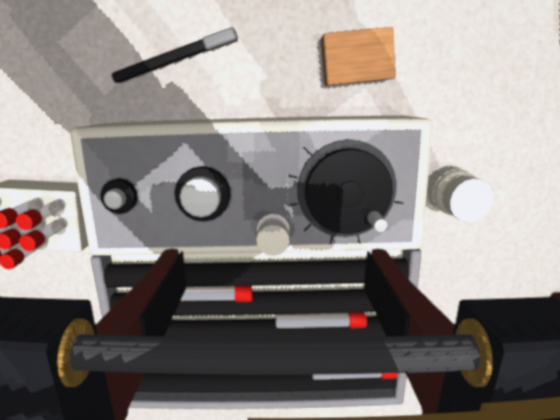

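This view shows the dial at (349,192), post top at (380,225), start key at (202,196) and stop key at (115,195). The cup cap is at (273,238). Clockwise takes the post along the roller side, then towards the start key.

```bash
python3 - <<'E'
from h import *
p,P=cam('wrist')
r={}
for n,uv,z in(('dial',(349,192),91),('hub',(349.5,193),94),('post',(380,225.5),117),('cup',(273,239),107),('start',(202,197),95),('stop',(115,199),95)):
    r[n]=ray(p,P,uv,z); print(n,r[n].round(1))
v=r['post']-r['dial'];print(np.hypot(*v[:2]),np.degrees(np.arctan2(v[1],v[0])))
v=r['start']-r['dial'];print(np.hypot(*v[:2]),np.degrees(np.arctan2(v[1],v[0])))
im=cv2.imread('pics/w1.png')[130:270,160:420]
cv2.imwrite('pics/w1c.png',cv2.resize(cv2.convertScaleAbs(im,alpha=1.5,beta=20),None,fx=3,fy=3,interpolation=cv2.INTER_CUBIC))
E
```

```text
dial [560.7 189.1  91. ]
hub [560.8 188.9  94. ]
post [591.2 200.7 117. ]
cup [568.3 110.5 107. ]
start [510.  67.  95.]
stop [478.8  -6.8  95. ]
32.60475205443533 20.86524659410435
132.23995808956178 -112.55985971443211
```

View pics/w1c.png

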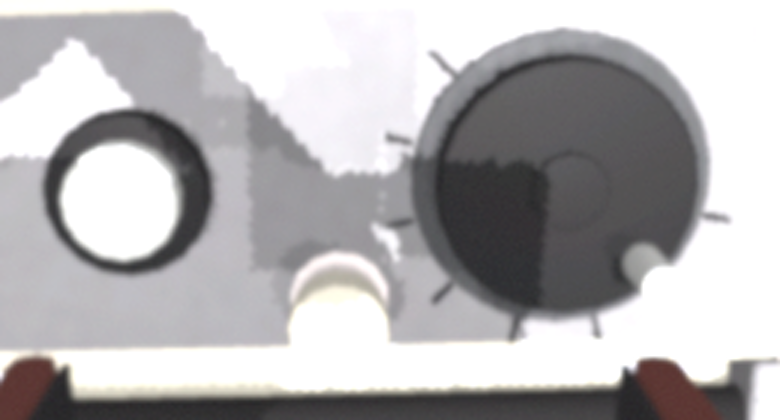

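The ticks show the post on the second place (index 1), so the target is index 5. I'll push in small steps with the closed fingertips, logging force to see the clicks.

```bash
cat >> h.py <<'E'
C=np.array([560.7,189.1]); A0=22.0; ZT=100
def pose(a,z=ZT):
    a=np.radians(a); u=np.array([np.cos(a),np.sin(a)]); t=np.array([-u[1],u[0]])
    X=np.array([*t,0]);Z=np.array([0,0,-1.]);Y=np.cross(Z,X)
    return [*(C+32*u+16*t),z+env.tips_ahead],R.from_matrix(np.c_[X,Y,Z]).as_quat()
def push(r0,r1,step=4,rate=40):
    for r in np.arange(r0,r1-.01,-step):
        p,q=pose(A0+r); env.move_l(p,q,rate=rate); s=env.read_state()
        a=np.radians(A0+r); t=np.array([-np.sin(a),np.cos(a)])
        print(int(r),'F',round(float(t@s['force'][:2]),1),'Fz',round(s['force'][2],1),'t',round(s['time_s'],2))
E
python3 - <<'E'
from h import *
set_gripper(0)
for r in(22,-115):
    for z in(ZT,150): assert env.ik(*pose(A0+r,z)) is not None
p,q=pose(A0+22,150); env.reach(p,q); print(env.read_state()['time_s'],env.read_state()['force'])
p,q=pose(A0+22); print(env.move_l(p,q,rate=80,f_stop=6))
push(18,-70)
cv2.imwrite('pics/w2.png',viewer.camera('wrist'))
E
```

```text
4.0167 [-0.59021881 -0.61363267  0.32861593]
False
18 F 0.1 Fz 0.7 t 5.04
14 F -0.1 Fz 0.3 t 5.29
10 F -0.2 Fz -0.6 t 5.54
6 F -0.4 Fz 0.1 t 5.79
2 F -0.4 Fz 0.1 t 6.04
-2 F 4.0 Fz 1.4 t 6.29
-6 F 2.2 Fz 0.3 t 6.54
-10 F -0.1 Fz 0.1 t 6.79
-14 F 0.2 Fz 1.3 t 7.04
-18 F -0.2 Fz -1.1 t 7.29
-22 F -0.3 Fz 0.8 t 7.54
-26 F 0.5 Fz 0.0 t 7.79
-30 F 4.4 Fz -0.1 t 8.04
-34 F 0.4 Fz 0.6 t 8.29
-38 F 0.7 Fz 0.3 t 8.54
-42 F 0.8 Fz 0.2 t 8.79
-46 F -0.3 Fz 0.4 t 9.04
-50 F -0.6 Fz 0.3 t 9.29
-54 F 0.1 Fz -0.5 t 9.54
-58 F 1.9 Fz -0.6 t 9.79
-62 F 0.4 Fz 0.1 t 10.04
-66 F 0.3 Fz -0.3 t 10.29
-70 F -1.2 Fz 0.5 t 10.54
```

View pics/w2.png

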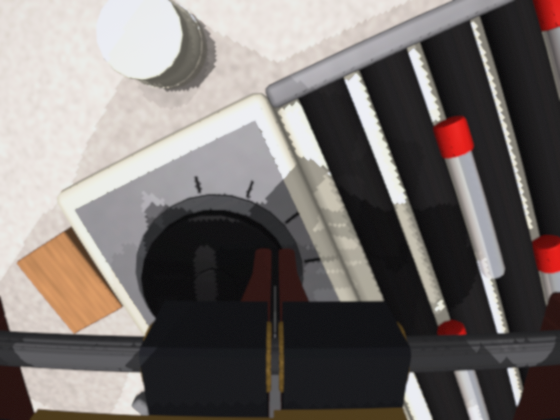

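The fingers hide the post here, but the force log shows three clicks, at -2, -30 and -58. I'll push the fourth, back off, lift and look.

```bash
python3 - <<'E'
from h import *
push(-74,-102)
p,q=pose(A0-92); env.move_l(p,q,rate=60)
p,q=pose(A0-92,170); env.move_l(p,q,rate=100)
c=(C+np.array([510,67]))/2
th=np.radians(155.8); X=np.array([np.cos(th),np.sin(th),0]);Z=np.array([0,0,-1.])
env.reach([c[0],c[1],330],R.from_matrix(np.c_[X,np.cross(Z,X),Z]).as_quat())
im=viewer.camera('wrist');print(env.read_state()['time_s'])
cv2.imwrite('pics/w3.png',cv2.resize(im[130:270,160:420],None,fx=3,fy=3,interpolation=cv2.INTER_CUBIC))
E
```

```text
-74 F -0.3 Fz -0.7 t 10.84
-78 F 0.5 Fz -0.2 t 11.09
-82 F -0.1 Fz -0.7 t 11.34
-86 F 0.8 Fz 0.1 t 11.59
-90 F 5.1 Fz -1.9 t 11.84
-94 F -0.6 Fz 0.1 t 12.09
-98 F -0.1 Fz -0.2 t 12.34
-102 F 0.3 Fz 0.2 t 12.59
15.8833
```

View pics/w3.png

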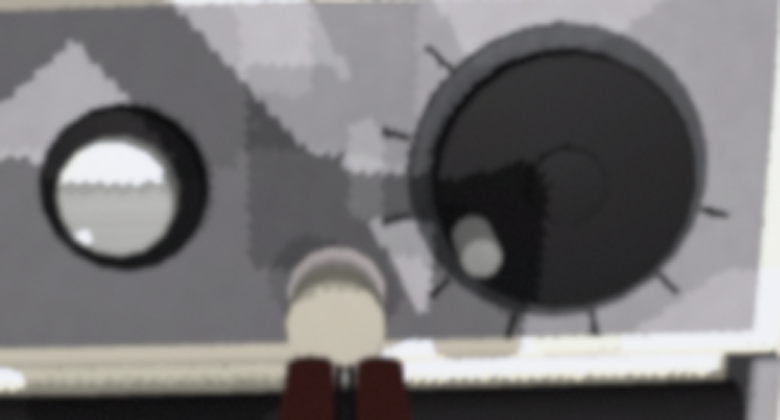

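```bash
python3 - <<'E'
from h import *
p,P=cam('wrist')
for uv,z in(((568,182),94),((482,258),117),((120,199),95)):
    x=ray(p,P,(160+uv[0]/3,130+uv[1]/3),z); v=x[:2]-C; w=x-[591.2,200.7,117]; print(x.round(1),np.hypot(*v),np.degrees(np.arctan2(v[1],v[0])),np.hypot(*w[:2]))
E
```

```text
[560.7 189.7  94. ] 0.6101208492808917 86.09363289268022 32.380933476004316
[564.3 157.5 117. ] 31.78974605763204 -83.48493215688224 50.873664218089836
[510.5  65.9  95. ] 133.03073961244604 -112.1757853482923 157.10812212572125
```

```bash
cat >> h.py <<'E'
def proj(p,P,X):
    q=np.linalg.inv(P)@np.array([*X,1]); K=np.array([[p['fx'],0,p['cx']],[0,p['fy'],p['cy']],[0,0,1.]])
    return cv2.projectPoints(np.array([[[q[0],-q[1],-q[2]]]]),np.zeros(3),np.zeros(3),K,np.array(p['dist'],float))[0][0,0]
E
python3 - <<'E'
from h import *
p,P=cam('wrist'); w1=cv2.imread('pics/w1.png'); w3=viewer.camera('wrist')
out=[]
for im in(w1,w3):
    im=im[130:270,280:420]; im=cv2.resize(im,None,fx=2.85,fy=2.85,interpolation=cv2.INTER_CUBIC)
    for k in range(8):
        a=np.radians(52.4-30*k)
        u=np.array([np.cos(a),np.sin(a)])
        f=lambda r,z:tuple(int(t) for t in ((proj(p,P,[*(C+r*u),z])-[280,130])*2.85))
        cv2.circle(im,f(32,117),3,(0,0,255),-1); cv2.circle(im,f(32,92),2,(0,255,0),-1);cv2.circle(im,f(46,75),2,(255,255,0),-1)
        cv2.putText(im,str(k),f(50,75),0,.4,(255,0,255),1)
    out.append(im)
# straight-above view
th=np.radians(155.8); X=np.array([np.cos(th),np.sin(th),0]);Z=np.array([0,0,-1.])
T=np.array([C[0],C[1],330.])-np.array([*X[:2]*20,0]); 
cv2.imwrite('pics/cmp.png',np.hstack(out))
E
```

```text
(no output)
```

View pics/cmp.png

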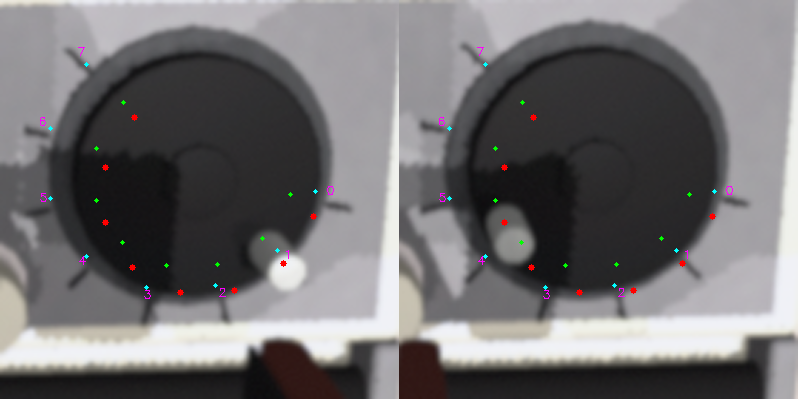

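The left frame has the post on tick 1. The right frame has it between my predicted places 4 and 5, closer to 5, and parallax makes that unclear. I'll look straight down the dial axis.

```bash
python3 - <<'E'
from h import *
th=np.radians(155.8); up=np.array([np.cos(th),np.sin(th),0]); z=np.array([0,0,1.])
Tc=np.eye(4); Tc[:3,:3]=np.c_[np.cross(up,z),up,z]; Tc[:3,3]=[*C,330]
M=Tc@np.linalg.inv(np.array(viewer.camera_params('wrist')['tool_from_camera']))
print(M[:3,3], M[:3,2])
env.reach(M[:3,3],R.from_matrix(M[:3,:3]).as_quat()); env.hold(.3)
p,P=cam('wrist'); im=viewer.camera('wrist'); print(env.read_state()['time_s'],P[:3,3],proj(p,P,[*C,94]))
cv2.imwrite('pics/v.png',im)
u,v=proj(p,P,[*C,94]).astype(int)
cv2.imwrite('pics/vc.png',cv2.resize(im[v-100:v+100,u-100:u+100],None,fx=3,fy=3,interpolation=cv2.INTER_CUBIC)); print(u,v)
E
```

```text
[608.19185709 167.94062077 228.5387192 ] [-0.26100112  0.1171619  -0.95820223]
16.8417 [560.16238537 189.15078711 331.95791849] [274.26159709 209.97186027]
274 209
```

View pics/vc.png

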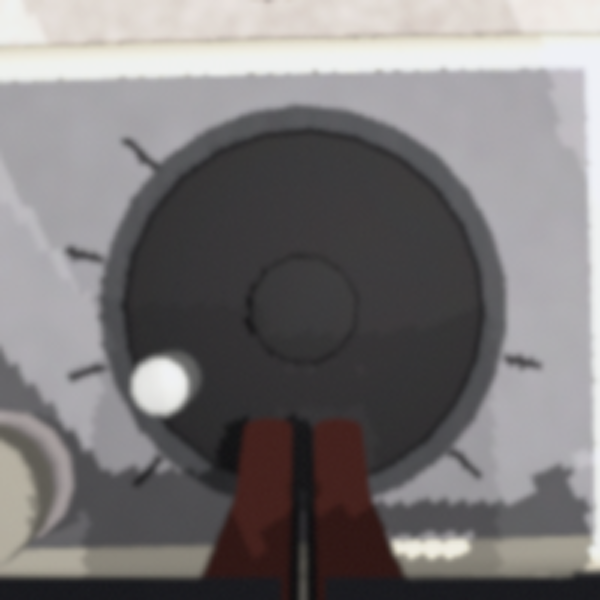

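Straight down: dial centre (304,308), post (160,386), tick 4 (150,470), tick 5 (85,373). The post has turned about 106°, so it's hanging near half-way into the fourth click. My push to -102° stopped short of the 105° needed. I'll push on to -114° (a fifth click can't start before about -135°) and look again.

```bash
python3 - <<'E'
from h import *
q0=env.read_state(); pv,ov=q0['tool_pos'],q0['orientation']
p,q=pose(A0-88,170); env.reach(p,q)
p,q=pose(A0-88); print(env.move_l(p,q,rate=80,f_stop=6))
push(-92,-114,step=2,rate=20)
p,q=pose(A0-100); env.move_l(p,q,rate=60)
p,q=pose(A0-100,170); env.move_l(p,q,rate=100)
env.reach(pv,ov); env.hold(.3)
im=viewer.camera('wrist'); print(env.read_state()['time_s'])
cv2.imwrite('pics/vc2.png',cv2.resize(im[109:309,174:374],None,fx=3,fy=3,interpolation=cv2.INTER_CUBIC))
E
```

```text
False
-92 F -0.5 Fz -0.1 t 20.23
-94 F -0.7 Fz 0.2 t 20.48
-96 F 0.5 Fz 0.5 t 20.73
-98 F -0.8 Fz -0.7 t 20.98
-100 F -0.3 Fz -0.8 t 21.23
-102 F 1.1 Fz 0.3 t 21.48
-104 F -1.0 Fz 0.5 t 21.73
-106 F 0.3 Fz 0.1 t 21.98
-108 F 0.8 Fz -0.0 t 22.23
-110 F 0.4 Fz 1.0 t 22.48
-112 F -0.1 Fz -0.2 t 22.73
-114 F -1.0 Fz -0.1 t 22.98
26.8333
```

View pics/vc2.png

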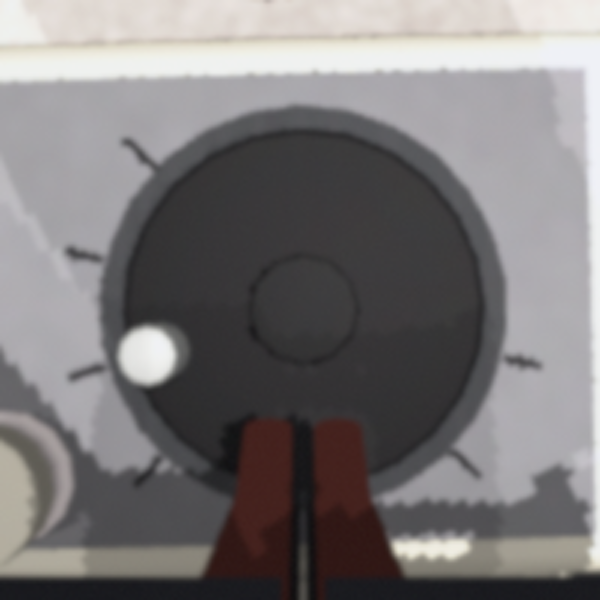

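The post (148,355) now lies on tick 5: about 16.8° below horizontal, against 16.5° for the tick. That is four clicks, so I'll press start.

```bash
python3 - <<'E'
from h import *
th=np.radians(155.8); X=np.array([np.cos(th),np.sin(th),0]);Z=np.array([0,0,-1.])
q=R.from_matrix(np.c_[X,np.cross(Z,X),Z]).as_quat(); x,y=509.7,65.5; L=env.tips_ahead
env.reach([x,y,140+L],q); env.hold(.3)
print(env.move_l([x,y,112+L],rate=60,f_stop=3))
s0=env.read_state()['tool_pos'][2]
print('contact',env.move_l([x,y,76+L],rate=12,f_stop=2),env.read_state()['tool_pos'][2]-L)
print('bottom',env.move_l([x,y,76+L],rate=12,f_stop=12),env.read_state()['tool_pos'][2]-L)
env.hold(.3); s=env.read_state(); print(s['force'],s['tool_pos'][2]-L,s['time_s'])
env.move_l([x,y,150+L],rate=60)
env.reach([x,y,330],q); env.hold(.3)
im=viewer.camera('wrist'); print(env.read_state()['time_s'],env.read_state()['force'])
cv2.imwrite('pics/end.png',im)
E
```

```text
False
contact True 95.33252703428812
bottom True 91.29871354660463
[-1.52979735  0.66185255  7.32952452] 91.28786828678582 30.85
32.8167 [ 0.22288091  0.58533407 -0.05049997]
```

View pics/end.png

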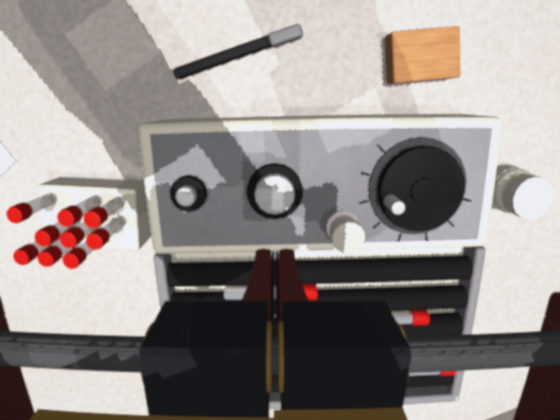

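Key at (275,189), post top near (398,208). The lean makes the post hard to read, so before handing in I'll check the dial again from straight above. I'll also press start once more, harder, since a second press does no harm if the dial is set.

```bash
python3 - <<'E'
from h import *
th=np.radians(155.8); up=np.array([np.cos(th),np.sin(th),0]); z=np.array([0,0,1.])
p,P=cam('wrist')
for a in(-67.6,-80,-86,-97.6): print(a,proj(p,P,[C[0]+32*np.cos(np.radians(a)),C[1]+32*np.sin(np.radians(a)),117]))
Tc=np.eye(4); Tc[:3,:3]=np.c_[np.cross(up,z),up,z]; Tc[:3,3]=[*C,330]
M=Tc@np.linalg.inv(np.array(viewer.camera_params('wrist')['tool_from_camera']))
env.reach(M[:3,3],R.from_matrix(M[:3,:3]).as_quat()); env.hold(.3)
im=viewer.camera('wrist'); print(env.read_state()['time_s'])
c=cv2.resize(im[109:309,174:374],None,fx=3,fy=3,interpolation=cv2.INTER_CUBIC); cv2.imwrite('pics/vc3.png',c)
# bright blob on disc in calibrated crops
for n,i in(('vc',cv2.imread('pics/vc.png')),('vc2',cv2.imread('pics/vc2.png')),('vc3',c)):
    m=np.zeros(i.shape[:2],np.uint8); cv2.circle(m,(304,308),185,255,-1)
    g=cv2.bitwise_and((cv2.cvtColor(i,6)>130).astype(np.uint8)*255,m)
    k,_,st,ce=cv2.connectedComponentsWithStats(g); j=1+st[1:,4].argmax(); v=ce[j]-[304,308]
    print(n,ce[j],st[j,4],'deg below left',np.degrees(np.arctan2(v[1],-v[0])))
E
```

```text
-67.6 [405.95214499 222.38540114]
-80 [401.4282246  216.51132775]
-86 [399.7535756  213.28552142]
-97.6 [397.56662657 206.49275548]
33.8833
vc [162.24527559 384.24606299] 2540 deg below left 28.274615571454703
vc2 [149.80710059 354.21696252] 2535 deg below left 16.685297765299943
vc3 [151.19569324 353.44503211] 2647 deg below left 16.56283306000961
```

The dial is unchanged at 16.6°. Now the firmer second press, then clear and hand in.

```bash
python3 - <<'E'
from h import *
th=np.radians(155.8); X=np.array([np.cos(th),np.sin(th),0]);Z=np.array([0,0,-1.])
q=R.from_matrix(np.c_[X,np.cross(Z,X),Z]).as_quat(); x,y=509.7,65.5; L=env.tips_ahead
env.reach([x,y,140+L],q); env.hold(.3)
env.move_l([x,y,102+L],rate=60,f_stop=5)
print(env.move_l([x,y,76+L],rate=12,f_stop=20)); env.hold(.3)
s=env.read_state(); print(s['force'],s['tool_pos'][2]-L,s['time_s'])
env.move_l([x,y,150+L],rate=60)
env.reach([x,y,330],q); env.hold(.5); print(env.read_state()['time_s'])
print(workorder.sign_off())
E
```

```text
True
[-3.41825495 -0.37325683 10.31821999] 91.2527263096298 37.0
39.125
the job is handed in; nothing more can be done
None
```

I set the dial four clicks clockwise, confirmed from straight above, then pressed start to its stop twice (the second to be sure), let it up and handed the job in at about 39 s; the verdict wasn't shown.

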